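# Date-stamp a box of chocolates in the hand-lever press

### The job

This box of chocolates needs its best-before date: slide it back against the press's fence and along it until the blank white panel on its lid lies squarely under the raised stamp, then press the lever all the way down so the stamp prints wholly inside the panel, and let the lever come back up, leaving the box where it was stamped. The stamp must not touch the lid anywhere but in the panel, and the other things on the counter stay where they are.

Things in the scene. Friction and masses are not known exactly. Their poses are not given: they have to be found in the camera images.
- press: Grey hand-lever date-stamping press, 222 mm high, bolted down, cannot move. Origin: on the counter right below the stamp's axis; x points back to the column, z up. Column x 103 to 147 mm, 44 mm wide. Overarm 36 mm wide, underside 122 mm up, runs from it to the round ram guide at x = 0 (42 mm diameter, underside 108 mm up). Nothing of it stands on the counter in front of the fence.
- fence (a point): Middle of the front face of the press's aluminium fence, at counter level, press x = +32 mm, y = 0. The fence is 400 mm long (along the press's y), 22 mm high, fixed; axes parallel to the press's. The box's back long side is meant to rest flat on it.
- stamp: Sprung stamp on the press's ram: block 20 mm (x) by 42 mm (y) with a rubber face 14 mm (x) by 36 mm (y). Origin: centre of the face, looking down; axes parallel to the press's. Raised, the face is 75 mm above the counter, 40 mm above the box's lid. It goes straight down with the lever, meets the lid at a lever angle of about 0.32 rad, then gives on its spring (about 8 N at the stop).
- lever_grip (a point): Centre of the lever's black cross grip, a bar 22 mm in diameter, 90 mm long along the press's y. The lever turns about the column's top (press x = 125 mm, 205 mm up), passes over the ram; grip 165 mm from the pivot: at rest 236 mm above the counter at press x = -37 mm, at the stop 176 mm up at x = -38 mm. Push it down from above, up to about 15 N; below it is only the box.
- lever (a joint): Lever angle in rad: 0 raised (rest), grows as the grip goes down, stop at 0.364. A spring brings it back to 0 when it is let go.
- gift_box: Closed dark brown box of chocolates, 140 mm (x) by 200 mm (y) by 35 mm high, about 0.4 kg, loose on the counter. Origin: centre of its underside; x points from its front to its back long side, z up. A gold line and medallion mark the front half of the lid; the white panel is near the back edge. Too wide to grip: push it by its sides (slides at 3 to 8 N).
- panel (a point): Centre of the blank white paper panel on the lid, 30 mm (x) by 56 mm (y), at x = +38 mm, y = +20 mm, z = 35 mm in the box's frame (32 mm from the back edge, 20 mm off the middle); axes parallel to the box's. With the box's back face on the fence the panel is at the stamp's distance.
- done_boxes: Bystander: two stacked brown boxes of the same kind without panel, 140 x 200 x 70 mm, on the left of the press; origin under the middle.
- ink_pad: Bystander: open steel ink-pad tin 70 x 110 mm, lid upright 80 mm high, behind the fence's right half; origin under the middle.
- ink_bottle: Bystander: black ink bottle, 38 mm diameter, 85 mm high, behind the fence's left half; origin under the middle.
- ribbon_spool: Bystander: flat spool 84 mm in diameter, 28 mm high, on the left; origin under the middle.
- tongs: Bystander: steel praline tongs 180 mm long, lying on the right; origin under the middle.
- jar: Bystander: amber glass jar 84 mm in diameter, 130 mm high, on the right; origin under the middle.
Mind the look-alikes: they are no part of the job. What is shaped like the gift_box but blue or red is not meant.

How it is judged:
On the way, in this order (a step that is already met when the one before it is completed fails the run):
1. the panel lies squarely under the raised stamp, the box at rest against the fence (x of stamp in the frame of panel between -0.0065 and 0.0065 m and y of stamp in the frame of panel between -0.008 and 0.008 m and angle between the x axis of panel and the x axis of stamp, either way round below 0.1 rad and linear speed of gift_box below 0.01 m/s and value of joint lever below 0.05 rad), for 0.2 s.
2. the lever is at its lower stop and the stamp presses on the panel (value of joint lever above 0.345 rad and contact force between stamp and gift_box above 3 N and x of stamp in the frame of panel between -0.0065 and 0.0065 m and y of stamp in the frame of panel between -0.008 and 0.008 m and angle between the x axis of panel and the x axis of stamp, either way round below 0.1 rad), for 0.1 s.
At the end, for the whole second after the job is handed in: The lever is back up (below 0.03 rad) and the box lies flat and at rest on the counter where it was stamped: the panel's centre under the stamp's within 6.5 mm front to back and 8 mm sideways, square with it within 0.10 rad (6 degrees) (x of stamp in the frame of panel between -0.0065 and 0.0065 m and y of stamp in the frame of panel between -0.008 and 0.008 m and angle between the x axis of panel and the x axis of stamp, either way round below 0.1 rad and value of joint lever below 0.03 rad and height (world z) of gift_box below 0.004 m and angle between gift_box's own z axis and vertical below 0.03 rad and linear speed of gift_box below 0.01 m/s); the robot touches nothing.
It fails at once if the stamp touches the box when the panel is not squarely under it (a misprint) (contact force between stamp and gift_box above 0.5 N and not (x of stamp in the frame of panel between -0.0065 and 0.0065 m and y of stamp in the frame of panel between -0.008 and 0.008 m and angle between the x axis of panel and the x axis of stamp, either way round below 0.1 rad)).
It fails at once if one of the things standing loose around the press is pushed more than 30 mm away (distance of any of done_boxes, ink_pad, ink_bottle, ribbon_spool, tongs, jar from where it was at the start of the episode above 0.03 m).
It also fails if it takes over 72 s, if anything falls off the work surface, if the arm or the gripper's body presses on something with over 40 N, if the wrist force passes 120 N, or if a joint passes its speed limit or range.

### The arm

A 7-joint arm with a two-finger parallel gripper is mounted at the origin on the work surface. World frame = base frame: x ahead of the robot, y to its left, z up, the work surface at z = 0. Lengths are in m, angles in rad, forces in N, time in s.
With the tool pointing down it reaches from about 0.35 to 0.9 m from the base axis. Payload 8.1 kg.
Tool frame: the origin (TCP) lies at the centre of the arm's flange, where the gripper is bolted on; the fingertips stand 178 mm ahead of it and the grasp point (between the pads) lies 159 mm ahead of it; z points along the fingers, y is the line along which they close (so a half turn about z gives the same grasp; the last joint's range is limited). The gripper opens to 92 mm and grips with 3 to 60 N. Pads are 19 mm wide; open, the fingers measure 130 mm over their backs; the gripper's body (75 mm by 190 mm) begins 47 mm behind the grasp point.
Start: joints at [-1.425, 0.434, 0.025, 1.573, -0.012, 1.134, -0.075], TCP at [0.154, 0.606, 0.405] pointing down, gripper open.
Joint ranges: [-2.62, 2.62], [-0.44, 2.09], [-1.27, 1.32], [0.08, 2.57], [-1.32, 4.46], [0.12, 2], [-2.74, 2.74]. Speed limits (rad/s): [2.22, 2.22, 3.01, 3.01, 3.14, 3.14, 3.14].

### API

Orientations are given as a rotation vector (axis times angle).
In Python, from cell import arm gives the robot as it stands. The module is installed in compiled form; this text tells all that it offers.
- The arm moves only by the shell command python3 -m inch 'ROWS' [FORCE]. ROWS is text: rows parted by semicolons, each of 5 numbers parted by spaces: the shift along the tool's x, y, z in m, then the turn about the tool's z in rad, then the finger opening in m, from 0 to 0.0918. In form: x y z roll fingers; .... A call has 1 to 5 rows; each row is the pose to reach, as a shift and turn from the pose commanded when the call began, along the tool's axes at that moment; what a row does not reach only later rows make up. A row lasts 1/10 s, in which the tool goes at most 50 mm and 8.59 degrees, less where a joint would pass 70% of its speed; a pose out of reach is approached as far as the arm can. A call with a gripper value outside its range is refused whole. The fingers move at their own pace and stop on an object; FORCE is the grip in N (left out, the last holds). Time passes only in rows, so rows that repeat a pose let the fingers close. It gives the time, the measured TCP pose, the force, the opening and the grip force at its end, in the units of the state.
- arm.observe(): the state, without advancing time (a new reading comes with each control period).
- arm.get_image(name): name is "scene" or "side" or "wrist"; returns the picture (400x640x3 uint8, red, green, blue); there is no depth.
- arm.get_calibration(name): a dict with "intrinsics" (3x3 intrinsics, pixels), "pose" (4x4, takes a point from camera to world coordinates). Camera axes: x right, y up, looking along -z (the intrinsics and any distortion apply to the point x, -y, -z); pixel columns grow to the right and rows downward; lengths in m; the calibration is good to about 2 mm. The wrist camera is an equidistant fisheye: a pixel r from the principal point sees the ray r / f radians off the axis. A picture is of the moment at which its call begins: read the wrist's pose just before it. get_calibration takes no time and is no camera call; for the wrist camera it gives the pose at the moment of the call.
- arm.sign_off(): hands the job in; it is judged then, once.
Trained networks look in the newest picture that a camera, given by its name, has taken for a name from the list of things; names that differ only in an ending like _2 or _b are one class to them, and where a whole thing is asked for, a point or a joint stands for the part that bears it (a point fixed in the world has none). Each returns a list of dicts, best first, with "conf" (0 to 1); they miss things now and then, are a little off and sometimes report something else, mostly with a low value. They report only what shows in the picture. A call takes as long as a camera call. They do not tell look-alikes from the thing itself.
- arm.look_for(camera, query): "point" ([row, column] in pixels, amid what is visible of it).
- arm.silhouettes(camera, query): "region" (400x640 bool, what is visible of it) and "point" ([row, column] in pixels, amid what is visible of it).
- arm.place_of(camera, query): "point" ([row, column] in pixels: a listed point, or the origin of a listed thing).
The state is a dict: "clock": time; "joints": joint angles; "dq": joint speeds; "joint_efforts": joint torques, N m; "position": TCP position; "ee_rot": TCP orientation; "force": force on the tool from outside, world axes, zero at the start; "ft_torque": the same for the moment, N m; "width": opening from 0.0 (shut) to 1.0 (fully open); "gripper_force": force on a finger pad.
Only numpy, scipy, OpenCV 4.12 (cv2) and the standard library are available. Lean on these libraries where they do the work, as an engineer would, in place of code of your own. Each camera call takes 0.05 s, during which the arm holds its last target. There are 200 camera calls.

## Working session

There is one attempt and no reset: what is moved stays moved. The work goes in short steps, Python scripts to look and compute and a shell command to move; the robot and the scene stay as the last step left them, time stands still between calls to the robot, and variables do not carry over. Pictures are saved under pics/ and viewed, at most 10 in all, crops included, and the job is handed in when it is done.

```bash
mkdir -p pics; cat > h.py <<'E'
import numpy as np, cv2
from cell import arm
from scipy.spatial.transform import Rotation as R
def ray(cam,rc):
    c=arm.get_calibration(cam);K=np.array(c["intrinsics"]);T=np.array(c["pose"])
    x=(rc[1]-K[0,2])/K[0,0];y=(rc[0]-K[1,2])/K[1,1]
    if cam=="wrist":
        r=np.hypot(x,y);s=np.sin(r)/r if r>1e-9 else 1;d=np.array([x*s,-y*s,-np.cos(r)])
    else: d=np.array([x,-y,-1.])
    return T[:3,3],T[:3,:3]@d
def at(cam,rc,z):
    o,d=ray(cam,rc);return o+d*(z-o[2])/d[2]
def px(cam,p):
    c=arm.get_calibration(cam);K=np.array(c["intrinsics"]);T=np.array(c["pose"])
    q=T[:3,:3].T@(np.asarray(p)-T[:3,3]);v=np.array([q[0],-q[1],-q[2]])
    return np.array([K[1,1]*v[1]/v[2]+K[1,2],K[0,0]*v[0]/v[2]+K[0,2]])
def save(cam,n):
    im=arm.get_image(cam);cv2.imwrite(f"pics/{n}.png",im[:,:,::-1]);return im
E
python3 - <<'E'
from h import *
s=arm.observe();print(s)
for c in ("scene","side","wrist"):
    save(c,c+"0")
    print(c,np.round(arm.get_calibration(c)["pose"],3).tolist())
    if c=="wrist":continue
    for q,z in (("panel",.035),("gift_box",0),("fence",0),("stamp",.075),("lever_grip",.236),("press",0),("done_boxes",0),("ribbon_spool",0),("tongs",0),("jar",0)):
        for d in arm.place_of(c,q)[:2]:print(c,q,np.round(d["point"]),round(d["conf"],2),np.round(at(c,d["point"],z),3))
E
```

```text
{'clock': 0.0, 'joints': array([-1.4245916 ,  0.4352237 ,  0.02497813,  1.57408343, -0.01161566,
        1.13396841, -0.0751009 ]), 'dq': array([-0.00040655, -0.00186431, -0.00010322,  0.00077288, -0.00078661,
        0.00100134,  0.00030565]), 'joint_efforts': array([-3.67317316e-04, -6.67855024e+01,  9.84519124e-01, -3.14456785e+01,
       -6.06403663e-02,  4.28432319e-02,  1.80010989e-04]), 'position': array([0.15387895, 0.60553195, 0.40394964]), 'ee_rot': array([-3.89933980e-01, -3.11723507e+00,  2.41332429e-03]), 'force': array([-0.4559934 ,  0.94385176, -0.38198461]), 'ft_torque': array([ 0.00011829, -0.01550069,  0.05927303]), 'gripper_force': 0.0, 'width': 0.9990431958629451}
scene [[-0.126, -0.707, 0.696, 1.284], [0.992, -0.095, 0.082, 0.045], [0.008, 0.701, 0.713, 0.955], [0.0, 0.0, 0.0, 1.0]]
scene panel [174. 432.] 0.97 [0.235 0.286 0.035]
scene panel [202. 341.] 0.9 [ 0.411 -0.013  0.035]
scene gift_box [203. 326.] 0.86 [ 0.39  -0.065  0.   ]
scene gift_box [251. 250.] 0.79 [ 0.616 -0.262 -0.   ]
scene fence [280. 362.] 0.71 [0.67  0.074 0.   ]
scene lever_grip [204. 370
[... 550 characters left out ...]
 0.184 0.035]
side gift_box [285. 287.] 0.94 [0.529 0.172 0.   ]
side gift_box [239. 359.] 0.78 [ 0.38  -0.059  0.   ]
side fence [248. 258.] 0.59 [0.666 0.081 0.   ]
side stamp [234. 267.] 0.39 [0.632 0.069 0.075]
side lever_grip [206. 272.] 0.89 [0.595 0.078 0.236]
side press [252. 268.] 0.97 [0.632 0.083 0.   ]
side done_boxes [370. 211.] 0.71 [0.622 0.47  0.   ]
side ribbon_spool [369. 297.] 0.62 [0.408 0.391 0.   ]
side ribbon_spool [288. 288.] 0.3 [0.525 0.178 0.   ]
side tongs [158. 369.] 0.67 [ 0.449 -0.416  0.   ]
side jar [131. 349.] 0.58 [ 0.564 -0.526  0.   ]
wrist [[0.248, -0.922, -0.298, 0.073], [0.969, 0.235, 0.077, 0.626], [-0.001, -0.308, 0.951, 0.385], [0.0, 0.0, 0.0, 1.0]]
```

View pics/scene0.png

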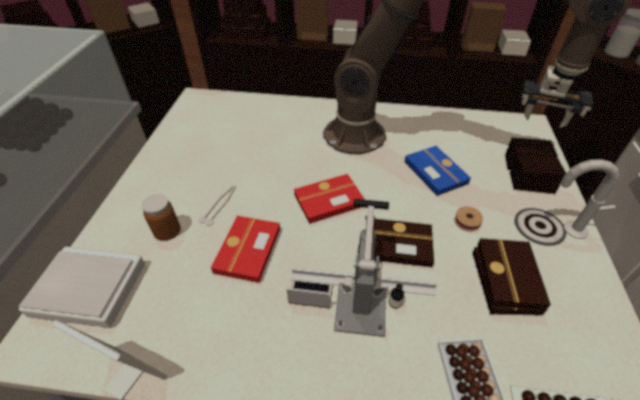

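View pics/side0.png

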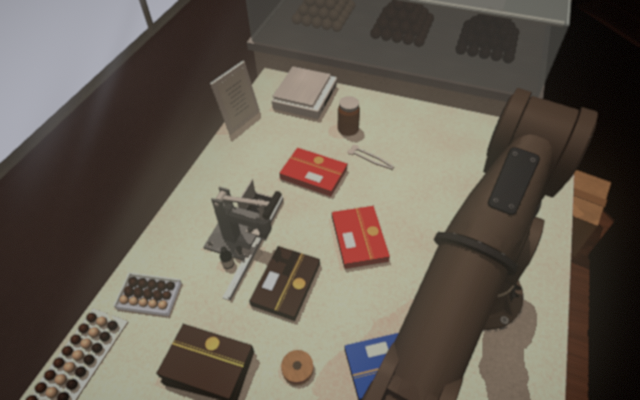

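The scene view shows the brown panel box at about (245,405), its panel at (250,405), the press at (365,270), and the fence running from (293,273) to (436,291). The side view shows the box at (283,287), and the stack well clear of it at (205,360). Next I'll get exact outlines.

```bash
python3 - <<'E'
from h import *
for c,seed in (("scene",(250,405)),("side",(281,271))):
    im=cv2.imread(f"pics/{c}0.png");g=im.min(2).astype(int)
    r,q=seed;sub=(g[r-16:r+16,q-22:q+22]>105).astype(np.uint8)
    n,l,st,ce=cv2.connectedComponentsWithStats(sub);k=l[16,22];print("lab",k,st[k] if k else st)
    pts=np.argwhere(l==k)+[r-16,q-22]
    w=np.array([at(c,p,.035)[:2] for p in pts],np.float32)
    print(c,"panel",w.mean(0),cv2.minAreaRect(w))
    for nm,z in (("fence",.022),("gift_box",.035),("lever_grip",.236),("ink_bottle",0),("ink_pad",0)):
        for d in arm.silhouettes(c,nm)[:3]:
            p=np.argwhere(d["region"]);w=np.array([at(c,x,z)[:2] for x in p],np.float32)
            print(c,nm,round(d["conf"],2),np.round(d["point"]),p.min(0),p.max(0),len(p),[np.round(v,3) for v in cv2.minAreaRect(w)])
# fence top point check
for rc in((273,293),(291,436)):print(at("scene",rc,.022))
for rc in((298,230),(237,265)):print(at("side",rc,.022))
for c,(a,b,e,f) in (("scene",(160,340,250,470)),("side",(170,330,190,340))):
    im=cv2.imread(f"pics/{c}0.png")[a:b,e:f];cv2.imwrite(f"pics/{c}crop.png",cv2.resize(im,None,fx=3.4,fy=3.4,interpolation=2))
E
```

```text
lab 1 [ 13  10  21  11 188]
scene panel [0.57223874 0.1925203 ] ((0.5721699595451355, 0.19291362166404724), (0.05768217146396637, 0.03370606526732445), 89.54512023925781)Traceback (most recent call last):
  File "<stdin>", line 11, in <module>
  File "h.py", line 12, in at
    o,d=ray(cam,rc);return o+d*(z-o[2])/d[2]
        ~~~^^^^^^^^
  File "h.py", line 5, in ray
    c=arm.get_calibration(cam);K=np.array(c["intrinsics"]);T=np.array(c["pose"])
ValueError: time passes only in moves, steps and waits
```

```bash
python3 - <<'E'
s=open('h.py').read()
s=s.replace("def ray(","_c={}\ndef cal(cam):\n    if cam=='wrist' or cam not in _c:_c[cam]=arm.get_calibration(cam)\n    return _c[cam]\ndef ray(",1)
h,t=s.split("def ray(");s=h+"def ray("+t.replace("arm.get_calibration(cam)","cal(cam)")
open('h.py','w').write(s)
E
cat > m.py <<'E'
from h import *
for c,seed in (("scene",(250,405)),("side",(281,271))):
    im=cv2.imread(f"pics/{c}0.png");g=im.min(2).astype(int)
    r,q=seed;sub=(g[r-16:r+16,q-22:q+22]>105).astype(np.uint8)
    n,l,st,ce=cv2.connectedComponentsWithStats(sub);k=l[16,22];print("lab",k,st[k] if k else st)
    pts=np.argwhere(l==k)+[r-16,q-22]
    w=np.array([at(c,p,.035)[:2] for p in pts],np.float32)
    print(c,"panel",w.mean(0),cv2.minAreaRect(w))
    for nm,z in (("fence",.022),("gift_box",.035),("lever_grip",.236),("ink_bottle",0),("ink_pad",0)):
        for d in arm.silhouettes(c,nm)[:3]:
            p=np.argwhere(d["region"]);w=np.array([at(c,x,z)[:2] for x in p],np.float32)
            print(c,nm,round(d["conf"],2),np.round(d["point"]),p.min(0),p.max(0),len(p),[np.round(v,3) for v in cv2.minAreaRect(w)])
for rc in((273,293),(291,436)):print(at("scene",rc,.022))
for rc in((298,230),(237,265)):print(at("side",rc,.022))
a=cv2.imread("pics/scene0.png")[180:340,270:450];b=cv2.imread("pics/side0.png")[170:330,190:340]
f=lambda i:cv2.resize(i,None,fx=2.4,fy=2.4,interpolation=2)
cv2.imwrite("pics/crops.png",np.hstack([f(a),f(b)]))
E
python3 m.py
```

```text
lab 1 [ 13  10  21  11 188]
scene panel [0.57223874 0.1925203 ] ((0.5721699595451355, 0.19291362166404724), (0.05768217146396637, 0.03370606526732445), 89.54512023925781)
scene fence 0.74 [284. 366.] [197 291] [336 436] 5632 [array([0.608, 0.083]), array([0.399, 0.423]), np.float64(46.731)]
scene gift_box 0.82 [169. 436.] [145 405] [194 470] 1927 [array([0.202, 0.304]), array([0.224, 0.167]), np.float64(32.427)]
scene gift_box 0.71 [250. 248.] [215 211] [282 280] 3159 [array([ 0.623, -0.265]), array([0.154, 0.22 ]), np.float64(85.34)]
scene gift_box 0.7 [243. 403.] [218 373] [266 434] 2580 [array([0.545, 0.185]), array([0.167, 0.18 ]), np.float64(0.691)]
scene lever_grip 0.55 [221. 368.] [198 353] [270 389] 820 [array([0.688, 0.082]), array([0.216, 0.091]), np.float64(3.883)]
scene ink_bottle 0.79 [296. 396.] [283 389] [308 404] 314 [array([0.706, 0.171]), array([0.041, 0.079]), np.float64(89.428)]
scene ink_pad 0.89 [289. 312.] [279 287] [307 331] 1050 [array([ 0.729, -0.068]), array([0.122, 0.077]), np.float64(89.688)]
lab 2 [ 13   6  17  19 198]
side panel [0.5717294  0.19102952] 
[... 655 characters left out ...]
[ 0.377, -0.048]), array([0.148, 0.221]), np.float64(30.778)]
side lever_grip 0.72 [200. 260.] [191 216] [219 280] 624 [array([0.663, 0.096]), array([0.178, 0.095]), np.float64(17.996)]
side ink_bottle 0.67 [258. 223.] [247 220] [268 233] 229 [array([0.746, 0.146]), array([0.039, 0.083]), np.float64(39.315)]
side ink_bottle 0.67 [117. 348.] [ 96 336] [135 360] 822 [array([ 0.599, -0.617]), array([0.095, 0.236]), np.float64(13.205)]
side ink_pad 0.8 [196. 250.] [181 238] [213 271] 400 [array([ 0.764, -0.106]), array([0.12 , 0.105]), np.float64(84.948)]
[ 0.68747629 -0.118047    0.022     ]
[0.69298126 0.27323003 0.022     ]
[0.66126006 0.27534196 0.022     ]
[0.65475786 0.04793466 0.022     ]
```

View pics/crops.png

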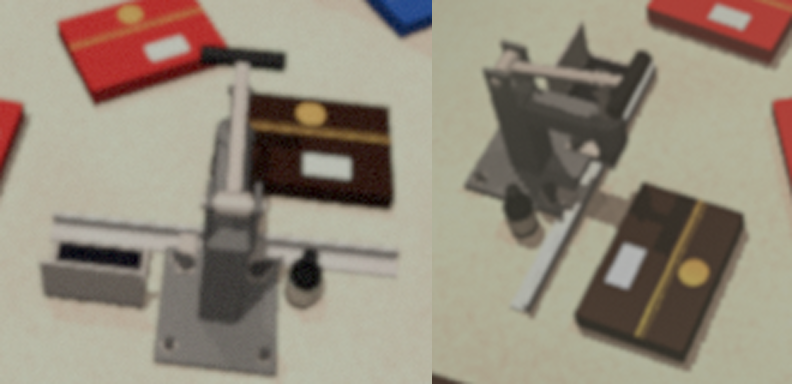

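Crops: the fence is near-parallel to the box, the grip is at scene (372,204), and the box lies square to the left with its panel facing the fence. I'll compute the fence ends and triangulate the key points.

```bash
cat > f.py <<'E'
from h import *
def tri(a,b):
    (o1,d1),(o2,d2)=ray("scene",a),ray("side",b)
    A=np.c_[d1,-d2];t=np.linalg.lstsq(A,o2-o1,rcond=None)[0]
    p,q=o1+d1*t[0],o2+d2*t[1];return (p+q)/2,np.linalg.norm(p-q)
for c,x,y,z in (("scene",55,217,.022),("scene",397,250,.022),("side",515,308,.0),("side",520,304,.022),("side",606,165,.022)):
    rc=(180+y/2.4,270+x/2.4) if c=="scene" else (170+y/2.4,190+(x-432)/2.4)
    print(c,np.round(at(c,rc,z),4))
# grip tips: scene left/right tips; side lower/upper
s=lambda x,y:(180+y/2.4,270+x/2.4)
d=lambda x,y:(170+y/2.4,190+(x-432)/2.4)
print(tri(s(203,53),d(649,60)),tri(s(285,60),d(612,105)))
avg={}
for q,z in (("stamp",.075),("lever_grip",.236),("press",0),("fence",0)):
  for c in("scene","side"):
    v=[]
    for i in range(3):
        arm.get_image(c);v+=[at(c,k["point"],z)[:2] for k in arm.place_of(c,q)[:1]]
    print(q,c,np.round(v,3).tolist())
E
python3 f.py
```

```text
scene [ 0.6792 -0.1199  0.022 ]
scene [0.6718 0.2731 0.022 ]
side [0.6844 0.2725 0.    ]
side [0.6722 0.2748 0.022 ]
side [0.6594 0.0566 0.022 ]
(array([0.59157239, 0.03229609, 0.23147959]), np.float64(0.0042768617427229524)) (array([0.60033344, 0.11621946, 0.24318267]), np.float64(0.00702628795006172))
stamp scene []
stamp side [[0.396, 0.413], [0.63, 0.071], [0.624, 0.071]]
lever_grip scene [[0.605, 0.072], [0.611, 0.075], [0.604, 0.08]]
lever_grip side [[0.598, 0.067], [0.598, 0.071], [0.6, 0.071]]
press scene [[0.639, 0.085], [0.642, 0.078]]
press side [[0.638, 0.088], [0.637, 0.079], [0.633, 0.103]]
fence scene [[0.67, 0.075], [0.674, 0.071], [0.671, 0.075]]
fence side [[0.666, 0.077], [0.734, -0.076], [0.665, 0.068]]
```

Press estimated at (0.638, 0.076), square to world. The panel is at (0.572, 0.1915), so the box needs about -0.115 in y, then about +0.066 in x. First I'll approach its left side.

```bash
cat > g.py <<'E'
import sys
from h import *
# usage: g.py x y z yaw_deg(of tool y in world): prints tool-frame shift
s=arm.observe();M=R.from_rotvec(s["ee_rot"]).as_matrix()
t=np.array(list(map(float,sys.argv[1:4])));d=M.T@(t-s["position"])
yaw=np.arctan2(M[1,1],M[0,1]);e=np.radians(float(sys.argv[4]))-yaw;e=(e+np.pi)%(2*np.pi)-np.pi
print("shift",np.round(d,4),"roll",round(-e,4),"norm",round(np.linalg.norm(d),3),"pos",np.round(s["position"],4),"yaw",np.degrees(yaw).round(2),"tilt",np.round(M[:,2],3),"F",np.round(s["force"],1),"t",s["clock"],"q",np.round(s["joints"],2))
E
python3 -m inch '-0.044 -0.019 0.01 0.132 0.0918; -0.088 -0.037 0.02 0.264 0.0918; -0.132 -0.056 0.03 0.396 0.0918; -0.176 -0.075 0.04 0.528 0.0918; -0.22 -0.0935 0.05 0.66 0.0918'; python3 g.py 0.534 0.32 0.30 0
```

```text
clock: 4.6
position: [0.3454, 0.4596, 0.3547]
ee_rot: [1.386, 2.819, 0.001]
force: [0.3, 1.8, -0.5]
width: 1.003
gripper_force: 0.0
shift [-0.2257  0.0641  0.0547] roll 0.6567 norm 0.241 pos [0.3454 0.4596 0.3547] yaw 37.63 tilt [ 0.     0.001 -1.   ] F [ 0.3  1.8 -0.5] t 4.6 q [-1.18  0.4   0.22  1.78 -0.1   0.97 -0.26]
```

```bash
python3 -m inch '-0.045 0.013 0.011 0.132 0.0918; -0.09 0.026 0.022 0.264 0.0918; -0.135 0.039 0.033 0.396 0.0918; -0.18 0.052 0.044 0.528 0.0918; -0.2255 0.064 0.0547 0.6567 0.0918'; python3 g.py 0.534 0.315 0.195 0
```

```text
clock: 5.1
position: [0.5346, 0.3214, 0.2998]
ee_rot: [-2.221, -2.222, -0.001]
force: [-0.0, 0.8, 0.4]
width: 1.004
gripper_force: 0.0
shift [-0.0065 -0.0006  0.1048] roll 0.0004 norm 0.105 pos [0.5346 0.3214 0.2998] yaw 0.02 tilt [ 0.     0.001 -1.   ] F [-0.   0.8  0.4] t 5.1 q [-0.89  0.55  0.4   1.72 -0.26  0.92 -0.39]
```

```bash
python3 -m inch '0 0 0.04 0 0.0918; 0 0 0.08 0 0.0918; 0 0 0.105 0 0.0918; -0.012 0 0.105 0 0.0918; -0.025 0 0.105 0 0.0918'; python3 -m inch '-0.01 0 0 0 0.0918; -0.02 0 0 0 0.0918; -0.03 0 0 0 0.0918; -0.04 0 0 0 0.0918; -0.05 0 0 0 0.0918'; python3 g.py 0.534 0.1655 0.195 0
```

```text
clock: 5.6
position: [0.5335, 0.2967, 0.1954]
ee_rot: [2.215, 2.228, -0.001]
force: [0.6, -0.3, 0.4]
width: 1.0
gripper_force: 0.0
clock: 6.1
position: [0.5338, 0.2471, 0.1957]
ee_rot: [-2.215, -2.228, -0.003]
force: [-1.2, 2.8, 3.1]
width: 0.997
gripper_force: 1.7
shift [-0.0816 -0.0003  0.0006] roll 0.0057 norm 0.082 pos [0.5338 0.2471 0.1957] yaw 0.33 tilt [ 0.001  0.001 -1.   ] F [-1.2  2.8  3.1] t 6.1 q [-0.75  0.64  0.33  1.88 -0.31  0.67 -0.23]
```

```bash
python3 -m inch '-0.01 0 0 0 0.0918; -0.02 0 0 0 0.0918; -0.03 0 0 0 0.0918; -0.04 0 0 0 0.0918; -0.05 0 0 0 0.0918'; python3 -m inch '-0.01 0 0 0 0.0918; -0.018 0 0 0 0.0918; -0.024 0 0 0 0.0918; -0.029 0 0 0 0.0918; -0.0305 0 0 0 0.0918'; python3 - <<'E'
from h import *
for c in("side","scene"):
    save(c,c+"1")
    for d in arm.place_of(c,"panel")[:3]:print(c,np.round(d["point"]),round(d["conf"],2),np.round(at(c,d["point"],.035),3))
a=cv2.imread("pics/scene1.png")[180:340,270:450];b=cv2.imread("pics/side1.png")[170:330,190:340]
f=lambda i:cv2.resize(i,None,fx=2.4,fy=2.4,interpolation=2)
cv2.imwrite("pics/crops1.png",np.hstack([f(a),f(b)]))
E
python3 g.py 0.534 0.1655 0.195 0
```

```text
clock: 6.6
position: [0.5338, 0.1965, 0.1949]
ee_rot: [-2.216, -2.227, 0.0]
force: [-0.3, 3.9, 2.7]
width: 1.003
gripper_force: 1.6
clock: 7.1
position: [0.534, 0.1662, 0.195]
ee_rot: [2.216, 2.226, -0.001]
force: [-0.9, 1.4, 1.9]
width: 0.999
gripper_force: 1.3
side [243. 349.] 0.83 [ 0.397 -0.009  0.035]
side [247. 288.] 0.81 [0.568 0.067 0.035]
side [178. 317.] 0.78 [ 0.583 -0.23   0.035]
scene [200. 341.] 0.98 [ 0.401 -0.015  0.035]
scene [170. 432.] 0.69 [0.215 0.288 0.035]
scene [242. 258.] 0.59 [ 0.604 -0.236  0.035]
shift [-0.0012  0.0002 -0.0002] roll 0.0052 norm 0.001 pos [0.5338 0.1667 0.1948] yaw 0.3 tilt [-0.001 -0.001 -1.   ] F [-1.  -0.2 -0.6] t 7.3 q [-0.62  0.6   0.31  1.96 -0.3   0.63 -0.11]
```

View pics/crops1.png

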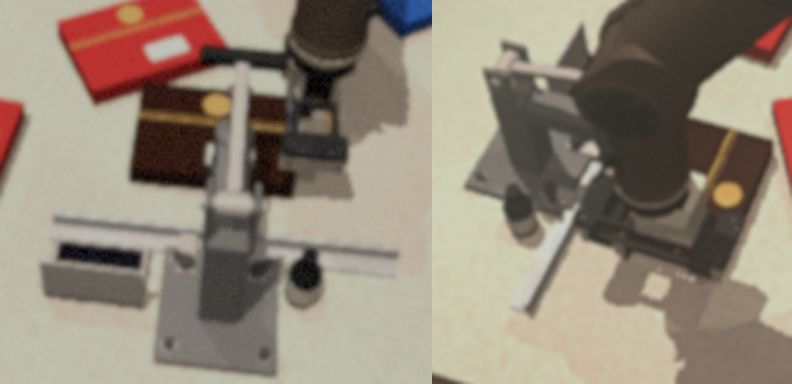

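The box moved squarely to its y target. In the scene crop, the red look-alike's corner at (228,40) is close to where the fingers must go for the front push, so I'll measure that clearance.

```bash
python3 -m inch '0.012 0 0 0 0.0918; 0.035 0 0 0 0.0918; 0.035 0 -0.04 0 0.0918; 0.035 -0.02 -0.09 0 0.0918; 0.035 -0.06 -0.11 0 0.0918'; python3 - <<'E'
from h import *
s=lambda x,y:(180+y/2.4,270+x/2.4)
for n,x,y,z in (("red L",60,20,.035),("red R top",228,36,.035),("red near",98,88,.035),("br backL",131,181,0),("br backR",293,195,0),("br backLtop",133,158,.035),("br frontL",145,88,.035)):
    print(n,np.round(at("scene",s(x,y),z),3))
E
python3 g.py 0.40 0.06 0.30 90
```

```text
clock: 7.8
position: [0.4761, 0.2028, 0.3081]
ee_rot: [2.214, 2.224, 0.009]
force: [-0.1, 0.6, 1.3]
width: 1.0
gripper_force: 0.0
red L [ 0.369 -0.171  0.035]
red R top [0.369 0.062 0.035]
red near [ 0.486 -0.099  0.035]
br backL [ 0.601 -0.041 -0.   ]
br backR [ 0.596  0.158 -0.   ]
br backLtop [ 0.592 -0.04   0.035]
br frontL [ 0.478 -0.039  0.035]
shift [-0.1425 -0.0768  0.0074] roll -1.5664 norm 0.162 pos [0.4761 0.2028 0.3081] yaw 0.25 tilt [ 0.006  0.002 -1.   ] F [-0.1  0.6  1.3] t 7.8 q [-0.82  0.38  0.41  1.98 -0.2   0.81 -0.29]
```

```bash
python3 -m inch '-0.01 -0.01 0 -0.14 0.06; -0.025 -0.02 0 -0.28 0.06; -0.04 -0.03 0 -0.42 0.06; -0.055 -0.035 0 -0.56 0.06; -0.07 -0.035 0 -0.7 0.06';  python3 -m inch '0 0 0 -0.14 0.06; 0 0 0 -0.28 0.06; 0 0 0 -0.42 0.06; 0 0 0 -0.56 0.06; 0 0 0 -0.7 0.06'; python3 g.py 0.441 0.058 0.2 90
```

```text
clock: 8.3
position: [0.4383, 0.1319, 0.3051]
ee_rot: [-1.307, -2.856, 0.0]
force: [-0.0, -0.5, 0.4]
width: 0.662
gripper_force: 0.0
clock: 8.8
position: [0.4391, 0.1323, 0.3051]
ee_rot: [-0.25, -3.132, -0.0]
force: [-0.2, -0.8, 0.3]
width: 0.654
gripper_force: 0.0
shift [-0.0136 -0.0731  0.1051] roll -0.159 norm 0.129 pos [0.4391 0.1323 0.3051] yaw 80.89 tilt [-0.  0. -1.] F [-0.2 -0.8  0.3] t 8.8 q [-0.49  0.29  0.1   2.09 -0.04  0.76  1.05]
```

```bash
python3 -m inch '-0.005 -0.035 0 -0.08 0.06; -0.0136 -0.0731 0 -0.159 0.06; -0.0136 -0.0731 0.04 -0.159 0.06; -0.0136 -0.0731 0.08 -0.159 0.06; -0.0136 -0.0731 0.105 -0.159 0.06'; python3 g.py 0.518 0.058 0.2 90
```

```text
clock: 9.3
position: [0.4402, 0.0574, 0.1982]
ee_rot: [-0.011, -3.14, 0.0]
force: [0.4, 0.3, 0.2]
width: 0.654
gripper_force: 0.0
shift [-0.0778  0.0011 -0.0019] roll -0.0068 norm 0.078 pos [0.4402 0.0574 0.1982] yaw 89.61 tilt [-0.001 -0.    -1.   ] F [0.4 0.3 0.2] t 9.3 q [-0.3   0.46  0.07  2.22 -0.07  0.47  1.38]
```

```bash
python3 -m inch '-0.01 0 0 0 0.06; -0.02 0 0 0 0.06; -0.03 0 0 0 0.06; -0.04 0 0 0 0.06; -0.05 0 0 0 0.06'; python3 -m inch '-0.008 0 0 0 0.06; -0.014 0 0 0 0.06; -0.018 0 0 0 0.06; -0.021 0 0 0 0.06; -0.024 0 0 0 0.06'; python3 g.py 0.5205 0.058 0.2 90
```

```text
clock: 9.8
position: [0.4916, 0.0569, 0.201]
ee_rot: [0.01, 3.141, 0.001]
force: [-3.8, -0.9, 2.2]
width: 0.653
gripper_force: 1.7
clock: 10.3
position: [0.5145, 0.0566, 0.2]
ee_rot: [-0.01, -3.141, 0.0]
force: [-3.2, 0.4, 3.0]
width: 0.652
gripper_force: 1.8
shift [-0.006   0.0015 -0.    ] roll -0.0066 norm 0.006 pos [0.5145 0.0566 0.2   ] yaw 89.62 tilt [-0.001 -0.    -1.   ] F [-3.2  0.4  3. ] t 10.3 q [-0.27  0.53  0.07  2.04 -0.07  0.57  1.42]
```

```bash
python3 -m inch '-0.002 0 0 0 0.06; -0.004 0 0 0 0.06; -0.004 0 0 0 0.06'; python3 -m inch '-0.002 0 0 0 0.06; -0.004 0 0 0 0.06; -0.004 0 0 0 0.06'; python3 -m inch '-0.002 0 0 0 0.06; -0.003 0 0 0 0.06; -0.003 0 0 0 0.06';
```

```text
clock: 10.6
position: [0.5174, 0.0565, 0.1997]
ee_rot: [-0.01, -3.138, 0.001]
force: [-7.1, -0.2, 5.2]
width: 0.652
gripper_force: 3.7
clock: 10.9
position: [0.5188, 0.0564, 0.1992]
ee_rot: [-0.009, -3.131, 0.002]
force: [-17.9, -0.5, 13.7]
width: 0.655
gripper_force: 9.0
clock: 11.2
position: [0.5198, 0.0564, 0.1988]
ee_rot: [-0.008, -3.127, 0.002]
force: [-25.5, -0.1, 19.2]
width: 0.651
gripper_force: 13.0
```

```bash
python3 -m inch '0.01 0 0 0 0.06; 0.03 0 0 0 0.06; 0.05 0 0 0 0.04; 0.07 0 -0.03 0 0.02; 0.09 0 -0.07 0 0'; python3 -m inch '0.02 0.0 -0.04 0 0;0.04 0 -0.07 0 0;0.04 0 -0.07 0 0'; python3 - <<'E'
from h import *
for c in("side","scene","wrist"):
    save(c,c+"2")
a=cv2.imread("pics/scene2.png")[180:340,270:450];b=cv2.imread("pics/side2.png")[170:330,190:340]
f=lambda i:cv2.resize(i,None,fx=2.4,fy=2.4,interpolation=2)
cv2.imwrite("pics/crops2.png",np.hstack([f(a),f(b)]))
E
```

```text
clock: 11.7
position: [0.4348, 0.0571, 0.2697]
ee_rot: [-0.01, -3.14, 0.001]
force: [1.0, 0.4, 1.2]
width: 0.442
gripper_force: 0.0
clock: 12.0
position: [0.395, 0.0575, 0.3436]
ee_rot: [0.01, 3.135, 0.004]
force: [0.7, -0.8, -0.4]
width: 0.18
gripper_force: 0.0
```

View pics/crops2.png

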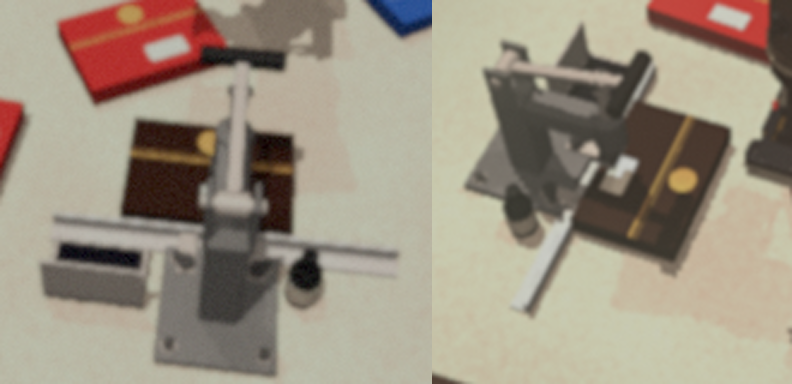

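View pics/wrist2.png

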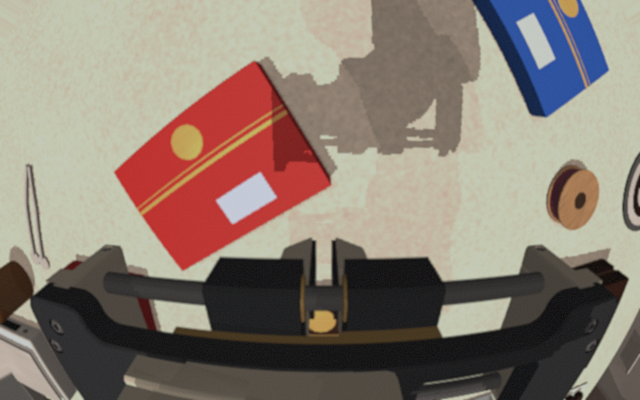

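Box is flat against the fence. The panel shows beneath the stamp in the side view, around crop (622,170). The wrist camera faces back towards the base, so I'll turn it half round to look at the stamp and panel from the front.

```bash
python3 -m inch '0 0 0 0.14 0; 0 0 0 0.28 0; 0 0 0 0.42 0; 0 0 0 0.56 0; 0 0 0 0.7 0' >/dev/null;python3 -m inch '0 0 0 0.14 0; 0 0 0 0.28 0; 0 0 0 0.42 0; 0 0 0 0.56 0; 0 0 0 0.7 0'>/dev/null;python3 -m inch '0 0 0 0.14 0; 0 0 0 0.28 0; 0 0 0 0.42 0; 0 0 0 0.56 0; 0 0 0 0.7 0'>/dev/null;python3 -m inch '0 0 0 0.14 0; 0 0 0 0.28 0; 0 0 0 0.42 0; 0 0 0 0.56 0; 0 0 0 0.7 0'>/dev/null; python3 g.py 0.40 0.057 0.22 -90;  python3 - <<'E'
from h import *
s=lambda x,y:("scene",(180+y/2.4,270+x/2.4))
d=lambda x,y:("side",(170+y/2.4,190+(x-432)/2.4))
for n,p,z in (("sc box bl",s(122,213),.035),("br",s(292,230),.035),("fl",s(136,121),.035),("fr",s(294,136),.035),("fenceR",s(55,217),.022),("fenceL",s(397,250),.022),
 ("side bl",d(575,218),.035),("side fl",d(664,262),.035),("side fr",d(731,128),.035),("fenceL",d(516,300),.022)):
    print(n,np.round(at(*p,z),3))
E
```

```text
shift [0.0038 0.0015 0.1189] roll 0.329 norm 0.119 pos [0.3961 0.0574 0.3389] yaw -71.15 tilt [-0.001 -0.002 -1.   ] F [ 0.4 -0.4  0.5] t 14.15 q [-0.68  0.15  0.45  2.2  -0.09  0.82 -1.41]
sc box bl [ 0.672 -0.042  0.035]
br [0.669 0.153 0.035]
fl [ 0.534 -0.043  0.035]
fr [0.532 0.154 0.035]
fenceR [ 0.679 -0.12   0.022]
fenceL [0.672 0.273 0.022]
side bl [0.657 0.151 0.035]
side fl [0.528 0.171 0.035]
side fr [ 0.523 -0.045  0.035]
fenceL [0.679 0.272 0.022]
```

```bash
python3 -m inch '0 0 0.03 0.14 0; 0 0 0.06 0.28 0; 0 0 0.085 0.329 0;0 0 0.085 0.329 0'; python3 - <<'E'
from h import *
save("wrist","wrist3")
for q,z in (("panel",.035),("stamp",.075),("lever_grip",.236),("gift_box",0),("fence",0)):
    for d in arm.place_of("wrist",q)[:2]:print(q,np.round(d["point"]),round(d["conf"],2),np.round(at("wrist",d["point"],z),4))
E
```

```text
clock: 14.55
position: [0.3948, 0.057, 0.252]
ee_rot: [3.138, 0.008, -0.009]
force: [-0.5, -0.5, 0.9]
width: 0.001
gripper_force: 0.0
panel [212. 430.] 0.96 [ 0.4065 -0.0196  0.035 ]
panel [ 12. 626.] 0.56 [ 0.605  -0.2303  0.035 ]
gift_box [224. 455.] 0.97 [ 0.3833 -0.0587  0.    ]
gift_box [ 15. 623.] 0.63 [ 0.6226 -0.2758 -0.    ]
```

View pics/wrist3.png

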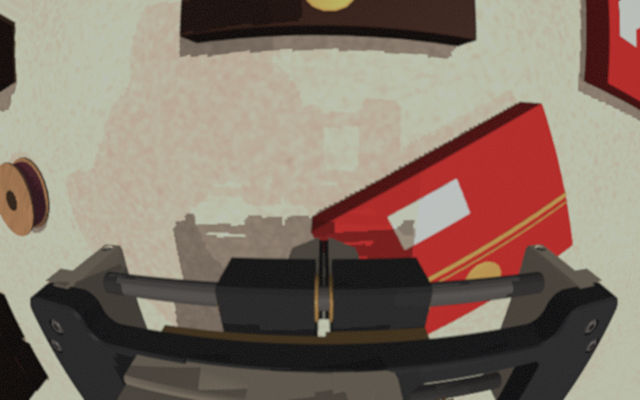

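```bash
python3 g.py 0.37 0.072 0.42 -90; python3 -m inch '0 0 -0.045 0 0; -0.01 -0.005 -0.09 0 0; -0.02 -0.01 -0.135 0 0;-0.025 -0.015 -0.168 0 0;-0.025 -0.015 -0.168 0 0'; python3 - <<'E'
from h import *
save("wrist","wrist4")
for q,z in (("panel",.035),("stamp",.075),("lever_grip",.236),("gift_box",0),("fence",0),("press",0)):
    for d in arm.place_of("wrist",q)[:2]:print(q,np.round(d["point"]),round(d["conf"],2),np.round(at("wrist",d["point"],z),4))
im=cv2.imread("pics/wrist4.png");cv2.imwrite("pics/w4c.png",cv2.resize(im[:190,180:460],None,fx=2.8,fy=2.8,interpolation=2))
E
```

```text
shift [-0.0257 -0.0149 -0.1641] roll 0.0068 norm 0.167 pos [0.3961 0.0574 0.2559] yaw -89.61 tilt [ 0.002  0.001 -1.   ] F [-0.  -0.3  0.6] t 14.85 q [-0.65  0.31  0.46  2.29 -0.25  0.58 -1.57]
clock: 15.35
position: [0.371, 0.0725, 0.4277]
ee_rot: [-3.136, -0.012, -0.012]
force: [-0.3, -0.5, -0.1]
width: 0.003
gripper_force: 0.0
panel [268. 183.] 0.81 [0.2284 0.2801 0.035 ]
panel [150. 402.] 0.77 [ 0.4017 -0.0235  0.035 ]
gift_box [275. 183.] 0.95 [0.1934 0.301  0.    ]
gift_box [166. 421.] 0.85 [ 0.3726 -0.0623  0.    ]
fence [  3. 343.] 0.67 [0.5883 0.0469 0.    ]
```

View pics/w4c.png

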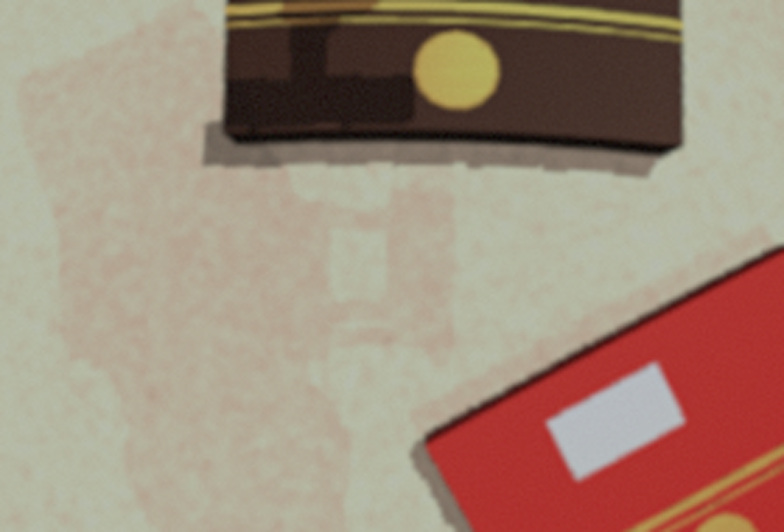

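```bash
python3 -m inch '0.03 0 0 0 0; 0.06 0 0 0 0; 0.09 0 0 0 0; 0.12 -0.003 0 0 0;0.12 -0.003 0 0 0'; python3 - <<'E'
from h import *
import h
save("wrist","wrist5")
for q,z in (("panel",.035),("stamp",.075),("lever_grip",.236),("gift_box",0),("fence",0),("press",0)):
    for d in arm.place_of("wrist",q)[:1]:print(q,np.round(d["point"]),round(d["conf"],2),np.round(at("wrist",d["point"],z),4))
print(np.round(arm.get_calibration("wrist")["pose"],3).tolist())
im=cv2.imread("pics/wrist5.png");cv2.imwrite("pics/w5c.png",cv2.resize(im[:190,180:460],None,fx=2.8,fy=2.8,interpolation=2))
E
```

```text
clock: 16.2
position: [0.4933, 0.0764, 0.4219]
ee_rot: [3.139, 0.008, 0.001]
force: [-1.1, 0.2, -0.5]
width: 0.002
gripper_force: 0.0
panel [104. 541.] 0.76 [ 0.5961 -0.2277  0.035 ]
lever_grip [ 59. 328.] 0.81 [0.5974 0.0734 0.236 ]
gift_box [240. 412.] 0.87 [ 0.3813 -0.0564  0.    ]
fence [197. 588.] 0.73 [ 0.4506 -0.4082  0.    ]
[[0.005, 0.951, 0.309, 0.574], [-1.0, 0.005, 0.002, 0.076], [0.0, -0.309, 0.951, 0.403], [0.0, 0.0, 0.0, 1.0]]
```

View pics/w5c.png

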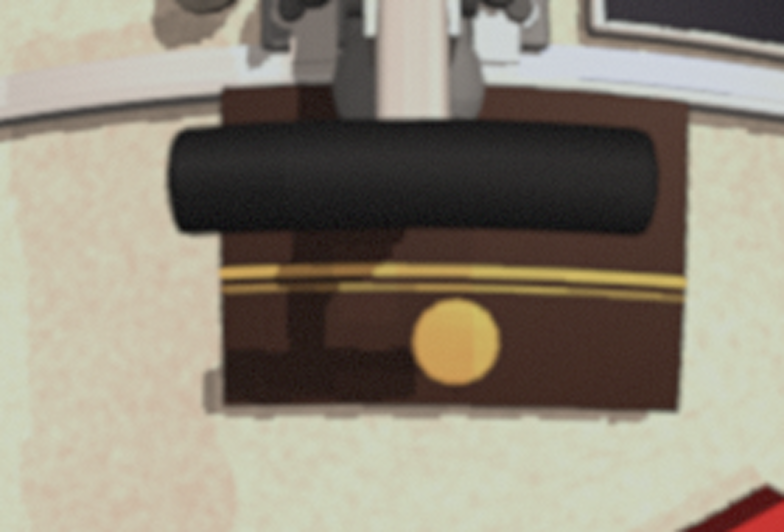

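Clear view: the grip spans crop columns 170–657, and the box's lid corners are at (224,404), (679,410), (221,88) and (687,102).

```bash
python3 - <<'E'
from h import *
f=lambda x,y,z:np.round(at("wrist",((y+.5)/2.8-.5,180+(x+.5)/2.8-.5),z),4)
print("grip",f(169,180,.236),f(657,180,.236))
print("arm",f(378,110,.236),f(447,110,.236))
print("box",f(224,404,.035),f(679,410,.035),f(221,88,.035),f(687,102,.035),"medal",f(456,341,.035))
print("guide",f(333,90,.108),f(484,90,.108))
print("fence top",f(20,80,.022),f(770,82,.022),"base",f(20,122,0),f(770,125,0))
E
```

```text
grip [0.5965 0.121  0.236 ] [0.5974 0.0269 0.236 ]
arm [0.6088 0.0808 0.236 ] [0.609  0.0678 0.236 ]
box [0.5255 0.1527 0.035 ] [ 0.5252 -0.0462  0.035 ] [0.6635 0.1527 0.035 ] [ 0.6625 -0.0458  0.035 ] medal [0.5521 0.0533 0.035 ]
guide [0.6431 0.0995 0.108 ] [0.6435 0.0491 0.108 ]
fence top [0.6816 0.252  0.022 ] [ 0.6811 -0.0913  0.022 ] base [0.6658 0.2615 0.    ] [ 0.665  -0.1006  0.    ]
```

The panel is at y 0.0734 and the stamp at about 0.0743. The box is flush and square to the fence, so alignment is good. Next I'll move over the grip.

```bash
python3 -m inch '0 0.001 -0.03 0 0; 0.02 0.002 -0.04 0 0; 0.055 0.002 -0.04 0 0; 0.09 0.002 -0.04 0 0; 0.104 0.002 -0.04 0 0'; python3 -m inch '0 0 0 0 0; 0 0 0.01 0 0; 0 0 0.02 0 0'; python3 g.py 0.597 0.074 0.365 -90
```

```text
clock: 17.05
position: [0.5962, 0.0749, 0.463]
ee_rot: [3.142, 0.011, 0.002]
force: [0.8, -0.4, -0.8]
width: 0.003
gripper_force: 0.0
clock: 17.35
position: [0.5935, 0.0745, 0.4425]
ee_rot: [-3.141, -0.01, 0.0]
force: [-0.0, 1.1, -0.9]
width: 0.002
gripper_force: 0.0
shift [0.0035 0.0006 0.0775] roll 0.0062 norm 0.078 pos [0.5935 0.0745 0.4425] yaw -89.65 tilt [-0.     0.001 -1.   ] F [-0.   1.1 -0.9] t 17.35 q [-0.64  0.4   0.61  1.62 -0.24  1.2  -1.54]
```

```bash
python3 -m inch '0.003 0 0.01 0 0; 0.003 0 0.02 0 0; 0.002 0 0.03 0 0; 0.002 0 0.04 0 0; 0.002 0 0.05 0 0'; python3 -m inch '0 0 0.008 0 0; 0 0 0.016 0 0; 0 0 0.022 0 0; 0 0 0.026 0 0'; python3 g.py 0.597 0.074 0.365 -90
```

```text
clock: 17.85
position: [0.5962, 0.0746, 0.3923]
ee_rot: [-3.141, -0.01, 0.001]
force: [-2.7, -0.2, 4.4]
width: 0.004
gripper_force: 2.0
clock: 18.25
position: [0.5968, 0.0746, 0.367]
ee_rot: [-3.141, -0.009, -0.002]
force: [-3.0, 0.2, 11.3]
width: 0.002
gripper_force: 5.0
shift [0.0002 0.0006 0.002 ] roll 0.006 norm 0.002 pos [0.5968 0.0746 0.367 ] yaw -89.65 tilt [ 0.001  0.    -1.   ] F [-3.   0.2 11.3] t 18.25 q [-0.61  0.47  0.58  1.72 -0.29  1.04 -1.5 ]
```

Force is rising and the grip is near the stop. I'll creep down until the force jumps.

```bash
python3 -m inch '0 0 0.002 0 0; 0 0 0.002 0 0'; python3 -m inch '0 0 0.002 0 0; 0 0 0.002 0 0';python3 -m inch '0 0 0.0015 0 0; 0 0 0.0015 0 0';
```

```text
clock: 18.45
position: [0.5968, 0.0745, 0.3656]
ee_rot: [-3.141, -0.009, -0.002]
force: [-4.8, 0.9, 10.4]
width: 0.007
gripper_force: 5.2
clock: 18.65
position: [0.5969, 0.0744, 0.3648]
ee_rot: [-3.14, -0.009, -0.003]
force: [-7.6, -0.1, 21.0]
width: 0.004
gripper_force: 10.5
clock: 18.85
position: [0.5968, 0.0742, 0.3643]
ee_rot: [-3.14, -0.009, -0.004]
force: [-11.9, -0.4, 30.1]
width: 0.006
gripper_force: 15.1
```

The lever is at its stop: height stalled with force at 30 N. I'll hold briefly, release, then back off and check.

```bash
python3 -m inch '0 0 0 0 0; 0 0 0 0 0; 0 0 -0.004 0 0; 0 0 -0.012 0 0; 0 0 -0.022 0 0'; python3 -m inch '0 0 -0.012 0 0; 0 0 -0.025 0 0; 0 0 -0.04 0 0; 0 0 -0.06 0 0; -0.002 0 -0.085 0 0';python3 -m inch '-0.03 0 -0.01 0 0; -0.06 0 -0.01 0 0; -0.09 0 0 0 0;-0.103 0 0 0 0;-0.103 0 0 0 0';python3 - <<'E'
from h import *
print(arm.observe()["position"],arm.observe()["force"])
save("wrist","wrist6");save("side","side6")
for d in arm.place_of("wrist","lever_grip")[:1]:print(d["conf"],np.round(at("wrist",d["point"],.236),4))
im=cv2.imread("pics/wrist6.png");b=cv2.imread("pics/side6.png")[170:330,190:340]
cv2.imwrite("pics/w6c.png",np.hstack([cv2.resize(im[:190,180:460],(460,312)),cv2.resize(b,(320,312))]))
E
```

```text
clock: 19.35
position: [0.5964, 0.0746, 0.3836]
ee_rot: [-3.142, -0.009, 0.0]
force: [-1.6, 0.2, 2.9]
width: 0.008
gripper_force: 1.5
clock: 19.85
position: [0.5945, 0.0746, 0.4692]
ee_rot: [3.141, 0.009, -0.001]
force: [0.6, 0.1, -0.2]
width: 0.004
gripper_force: 0.0
clock: 20.35
position: [0.4905, 0.0739, 0.4692]
ee_rot: [-3.14, -0.01, -0.0]
force: [0.5, -1.1, -0.6]
width: 0.006
gripper_force: 0.0
[0.49053202 0.073873   0.46924819] [ 0.47967153 -1.06961347 -0.55406711]
0.79 [0.6021 0.0731 0.236 ]
```

View pics/w6c.png

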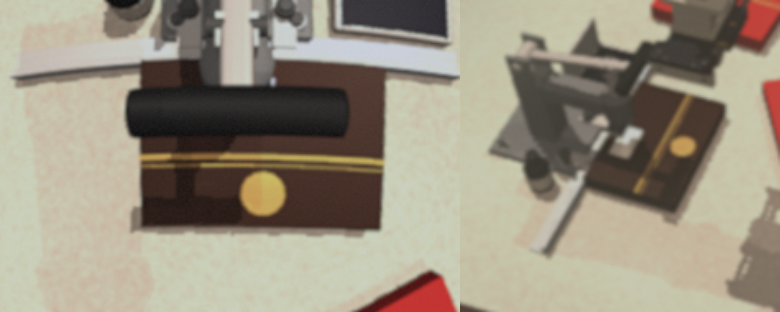

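The lever is back up, the box is still flush with the fence, and the arm is clear of everything. Handing in.

```bash
python3 -c "
from cell import arm
print(arm.sign_off())"
```

```text
the job is handed in; nothing more can be done
None
```

The box was stamped with its panel about 1 mm off the stamp's centre sideways by my measurement, and is still against the fence; the lever is back up, the arm is clear, and I handed the job in at about 20 s, with no verdict returned and the print itself not seen.

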